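# Fit the soaked filter cartridge, put the dry ones back

## Task

Three sealed water-filter cartridges look alike, but one has been soaked and is clearly heavier: lift them just clear to feel which, and never raise any by more than 20 cm. Lower the soaked one into the well of the filter station, press it down on its sprung seat with about 10 N (never over 20 N) for half a second and let go, and stand both dry ones upright in the stock tray. Set things down gently without dropping them, and leave everything else where it is.

Things in the scene. Friction and masses are not known exactly. Their poses are not given: they have to be found in the camera images.
- cart_a: one of three look-alike sealed water-filter cartridges, standing on the counter: stiff white cylinder with grey end bands, diameter 62 mm, 110 mm tall; origin at the centre of its underside, z up. Dry it weighs 0.12 kg (1.2 N), soaked 0.35 kg (3.4 N), each within 12 %; exactly one of the three is soaked, and no name, look or place tells which. Its inside rattles slightly
- cart_b: one of three look-alike sealed water-filter cartridges, standing on the counter: stiff white cylinder with grey end bands, diameter 62 mm, 110 mm tall; origin at the centre of its underside, z up. Dry it weighs 0.12 kg (1.2 N), soaked 0.35 kg (3.4 N), each within 12 %; exactly one of the three is soaked, and no name, look or place tells which. Its inside rattles slightly
- cart_c: one of three look-alike sealed water-filter cartridges, standing on the counter: stiff white cylinder with grey end bands, diameter 62 mm, 110 mm tall; origin at the centre of its underside, z up. Dry it weighs 0.12 kg (1.2 N), soaked 0.35 kg (3.4 N), each within 12 %; exactly one of the three is soaked, and no name, look or place tells which. Its inside rattles slightly
- well: filter station: fixed black block 120 x 120 mm, 55 mm high, with one round chamfered hole in its middle, the well, 70 mm wide; origin at the centre of the underside, z up; it stands left or right of the cartridges, slightly turned
- well_mouth (a point): centre of the mouth of the well, level with the top of the block, 55 mm above the counter. Down in the well lies a level grey seat plate on a spring of 1.2 N per mm with 18 mm of travel, then a hard stop; unloaded, the plate lies 19 to 37 mm below the mouth, differently each time, and its height is not reported
- tray: the stock tray: fixed open white tray, 270 mm along its own x, 110 mm along its own y, walls 30 mm high and 5 mm thick, floor 5 mm above the counter; room for two cartridges side by side along x, e.g. 62 mm either side of the middle; origin at the centre of the underside; it may stand left or right
- teaspoon: bystander: steel teaspoon 140 mm long lying flat among the cartridges; origin at its underside
- tub: bystander: small white round tub, 40 mm across, 42 mm tall, among the cartridges; origin at the centre of its underside
- mug: bystander: white mug, 80 mm across, 90 mm tall, behind the cartridges; origin at the centre of its underside
- jar: bystander: amber glass jar, 72 mm across, 110 mm tall, behind the cartridges; origin at the centre of its underside
Things that resemble listed ones, but are neither listed nor needed, are in the scene too. Leave any green look-alike of the cart_a alone. Leave any red look-alike of the cart_c alone.

How it is judged (in metres and radians):
On the way:
1. a cartridge in the well is pressed down on the sprung seat with more than 6 N for 0.3 s (((horizontal distance between cart_a and well_mouth below 0.006 m and angle between cart_a's own z axis and vertical below 0.1 rad and z of cart_a in the frame of well below 0.042 m and contact force between cart_a and well above 6 N) or (horizontal distance between cart_b and well_mouth below 0.006 m and angle between cart_b's own z axis and vertical below 0.1 rad and z of cart_b in the frame of well below 0.042 m and contact force between cart_b and well above 6 N) or (horizontal distance between cart_c and well_mouth below 0.006 m and angle between cart_c's own z axis and vertical below 0.1 rad and z of cart_c in the frame of well below 0.042 m and contact force between cart_c and well above 6 N))), for 0.3 s.
At the end, for the whole second after the job is handed in: The soaked cartridge stands in the well (underside 13 mm or more below the mouth, within 6 mm of its axis, tilt under 0.1 rad, over 2.1 N on the station); both dry ones stand on the tray's floor between its walls (tilt under 0.08 rad, under 2.1 N each); all at rest (((horizontal distance between cart_a and well_mouth below 0.006 m and angle between cart_a's own z axis and vertical below 0.1 rad and z of cart_a in the frame of well below 0.042 m and contact force between cart_a and well above 2.1 N and linear speed of each of cart_a, cart_b, cart_c below 0.02 m/s and x of cart_b in the frame of tray between -0.105 and 0.105 m and y of cart_b in the frame of tray between -0.026 and 0.026 m and z of each of cart_b, cart_c in the frame of tray below 0.012 m and angle between each of cart_b, cart_c's own z axis and vertical below 0.08 rad and contact force between each of cart_b, cart_c and tray below 2.1 N and x of cart_c in the frame of tray between -0.105 and 0.105 m and y of cart_c in the frame of tray between -0.026 and 0.026 m) or (horizontal distance between cart_b and well_mouth below 0.006 m and angle between cart_b's own z axis and vertical below 0.1 rad and z of cart_b in the frame of well below 0.042 m and contact force between cart_b and well above 2.1 N and linear speed of each of cart_b, cart_a, cart_c below 0.02 m/s and x of cart_a in the frame of tray between -0.105 and 0.105 m and y of cart_a in the frame of tray between -0.026 and 0.026 m and z of each of cart_a, cart_c in the frame of tray below 0.012 m and angle between each of cart_a, cart_c's own z axis and vertical below 0.08 rad and contact force between each of cart_a, cart_c and tray below 2.1 N and x of cart_c in the frame of tray between -0.105 and 0.105 m and y of cart_c in the frame of tray between -0.026 and 0.026 m) or (horizontal distance between cart_c and well_mouth below 0.006 m and angle between cart_c's own z axis and vertical below 0.1 rad and z of cart_c in the frame of well below 0.042 m and contact force between cart_c and well above 2.1 N and linear speed of each of cart_c, cart_a, cart_b below 0.02 m/s and x of cart_a in the frame of tray between -0.105 and 0.105 m and y of cart_a in the frame of tray between -0.026 and 0.026 m and z of each of cart_a, cart_b in the frame of tray below 0.012 m and angle between each of cart_a, cart_b's own z axis and vertical below 0.08 rad and contact force between each of cart_a, cart_b and tray below 2.1 N and x of cart_b in the frame of tray between -0.105 and 0.105 m and y of cart_b in the frame of tray between -0.026 and 0.026 m))); the robot touches nothing.
It fails at once if a cartridge presses on the filter station (its block or sprung seat) with more than 20 N (contact force between any of cart_a, cart_b, cart_c and well above 20 N).
It fails at once if a cartridge is raised more than 200 mm above the counter (height (world z) of any of cart_a, cart_b, cart_c above 0.205 m).
It fails at once if a cartridge is dropped (moves faster than 0.4 m/s while the fingers do not touch it) or tipped over (beyond 0.5 rad) ((linear speed of cart_a above 0.4 m/s and contact force between the fingers and cart_a below 0.1 N) or (linear speed of cart_b above 0.4 m/s and contact force between the fingers and cart_b below 0.1 N) or (linear speed of cart_c above 0.4 m/s and contact force between the fingers and cart_c below 0.1 N) or angle between any of cart_a, cart_b, cart_c's own z axis and vertical above 0.5 rad).
It fails at once if a bystander is moved more than 30 mm (distance of any of teaspoon, tub, mug, jar from where it was at the start of the episode above 0.03 m).
It also fails if it takes over 72 s, if anything falls off the work surface, if the arm or the gripper's body presses on something with over 40 N, if the wrist force passes 120 N, or if a joint passes its speed limit or range.

## Robot

A 6-joint arm with a two-finger parallel gripper is mounted at the origin on the work surface. World frame = base frame: x ahead of the robot, y to its left, z up, the work surface at z = 0. Lengths are in mm, angles in rad, forces in N, time in s.
With the tool pointing down it reaches from about 250 to 850 mm from the base axis. Payload 12.5 kg.
Tool frame: the origin (TCP) lies midway between the tips of the shut fingers; the grasp point (between the pads) lies 19 mm behind it; z points along the fingers, y is the line along which they close (so a half turn about z gives the same grasp; the last joint's range is limited). The gripper opens to 93 mm and grips with 3 to 60 N. Pads are 15 mm wide; open, the fingers measure 128 mm over their backs; the gripper's body (75 mm by 188 mm) begins 65 mm behind the grasp point.
Start: joints at [-1.327, 0.351, 1.652, -0, 1.139, -0.085], TCP at [177.618, -520.515, 218.633] pointing down, gripper open.
Joint ranges: [-2.75, 2.75], [-0.79, 2.1], [0.01, 2.65], [-1.57, 4.71], [0.07, 3.14], [-2.87, 2.87]. Speed limits (rad/s): [2.22, 2.22, 2.79, 3.14, 3.14, 3.14].

## Interface

Orientations are given as a unit quaternion [w, x, y, z].
In Python, from rig import manip, viewer, ticket gives the robot as it stands.
- The arm moves only by the tool move_arm, never from a script. Its argument "increments" is a list that holds one entry, the list of rows, each a list of 7 numbers: the finger opening in mm, from 0 to 93, then the shift along the tool's x, y, z in units of 25 mm (1.0 is 25 mm), then the turn, a rotation vector about the tool's x, y, z in units of 10 degrees (1.0 is 10 degrees). In form: [[[jaw, dx, dy, dz, wx, wy, wz], ...]]. A call has 1 to 20 rows; each row shifts and turns the commanded pose from where the row before left it, along the tool's axes as they then stand; what a row does not reach is not made up. A row lasts 1/8 s, in which the tool goes at most 62.5 mm and 10.7 degrees, less where a joint would pass 70% of its speed; a pose out of reach is approached as far as the arm can. A call is refused whole if a number of a shift passes 1 or a number of a turn 1, either way. A call with a gripper value outside its range is refused whole. The fingers move at their own pace and stop on an object; "grip_force" is the grip in N (left out, the last holds). Time passes only in rows, so rows that do not move let the fingers close. It gives the time, the measured TCP pose, the force, the opening and the grip force at its end, in the units of the state.
- manip.get_obs(): the state, without advancing time (a new reading comes with each control period).
- viewer.camera(name): name is "side" or "top"; returns a dict with "pixels" (480x640x3 uint8, red, green, blue), "intrinsics" (3x3 intrinsics, pixels), "cam_to_world" (4x4, takes a point from camera to world coordinates). Camera axes: x right, y up, looking along -z (the intrinsics and any distortion apply to the point x, -y, -z); pixel columns grow to the right and rows downward; lengths in mm; the calibration is good to about 2 mm. A picture is of the moment at which its call begins. There is no depth.
- ticket.hand_in(): hands the job in; it is judged then, once.
The state is a dict: "time": time; "qpos": joint angles; "qd": joint speeds; "tau": joint torques, N m; "eef_pos": TCP position; "orientation": TCP orientation; "force": force on the tool from outside, world axes, zero at the start; "wrist_torque": the same for the moment, N m; "width": opening from 0.0 (shut) to 1.0 (fully open); "gripper_force": force on a finger pad.
Only numpy, scipy, OpenCV 4.12 (cv2) and the standard library are available. Lean on these libraries where they do the work, as an engineer would, in place of code of your own. Each camera call takes 0.05 s, during which the arm holds its last target. There are 200 camera calls.

## Working session

There is one attempt and no reset: what is moved stays moved. The work goes in short steps, Python scripts to look and compute and a tool call to move; the robot and the scene stay as the last step left them, time stands still between calls to the robot, and variables do not carry over. Pictures are saved under pics/ and viewed, at most 10 in all, crops included, and the job is handed in when it is done.

Besides the shell and the picture viewer there is one more tool, called after "Emit:" by a JSON object that holds its "name" and its "arguments", one argument or row to a line. move_arm: Moves the arm, as the interface text tells. Its arguments: {"type":"object","properties":{"increments":{"type":"array","items":{"type":"array","items":{"type":"array","items":{"type":"number"}}}},"grip_force":{"type":"number"}},"required":["increments"]}

```bash
mkdir -p pics; ls
python3 - <<'E'
from rig import manip, viewer
import cv2
for n in ("top","side"):
    c=viewer.camera(n); cv2.imwrite(f"pics/{n}0.png",c["pixels"][:,:,::-1])
    print(n,c["intrinsics"],c["cam_to_world"],[k for k in c])
print(manip.get_obs())
E
```

```text
pics
top [[551.82444883   0.         315.31548557]
 [  0.         551.82444883 246.47691184]
 [  0.           0.           1.        ]] [[ 2.31382902e-02  9.87432378e-01 -1.56339114e-01  3.48868493e+02]
 [-9.99666680e-01  2.46434773e-02  7.69602415e-03 -8.45159545e+00]
 [ 1.14520428e-02  1.56108930e-01  9.87673454e-01  1.07710244e+03]
 [ 0.00000000e+00  0.00000000e+00  0.00000000e+00  1.00000000e+00]] ['pixels', 'intrinsics', 'cam_to_world']
side [[552.7588646    0.         310.29728254]
 [  0.         552.7588646  235.86152006]
 [  0.           0.           1.        ]] [[-9.12984134e-01  3.26354917e-01 -2.44851872e-01  2.42257685e+02]
 [-4.07774549e-01 -7.10171998e-01  5.73912580e-01  6.59361976e+02]
 [ 1.34122489e-02  6.23817442e-01  7.81454996e-01  9.62844480e+02]
 [ 0.00000000e+00  0.00000000e+00  0.00000000e+00  1.00000000e+00]] ['pixels', 'intrinsics', 'cam_to_world']
{'time': 0.1, 'qpos': array([-1.32658540e+00,  3.51159476e-01,  1.65230517e+00, -1.61183054e-05,
        1.13911062e+00, -8.46206755e-02]), 'qd': array([-1.29683022e-03, -6.68290005e-05, -1.19470808e-03, -1.66987633e-03,
       -1.13227915e-03,  1.85069152e-03]), 'tau': array([ 8.39650111e-04, -4.98025811e+01, -2.85703504e+01,  6.99934107e-02,
        2.39337195e-02, -6.99716270e-05]), 'eef_pos': array([ 177.5556422 , -520.24881968,  218.18867384]), 'orientation': array([-4.89160701e-04,  9.86513471e-01,  1.63679350e-01, -4.64572183e-05]), 'force': array([0.17013669, 0.10930278, 0.46256018]), 'wrist_torque': array([-0.04261978, -0.04455061, -0.03513415]), 'gripper_force': 0.0, 'width': 0.9989154047774159}
```

View pics/top0.png

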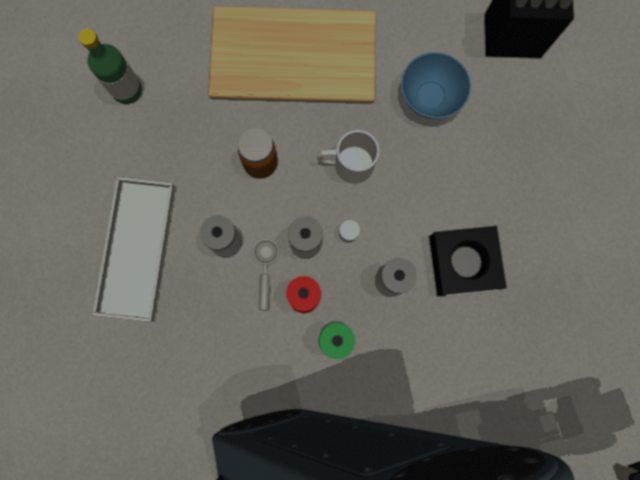

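View pics/side0.png

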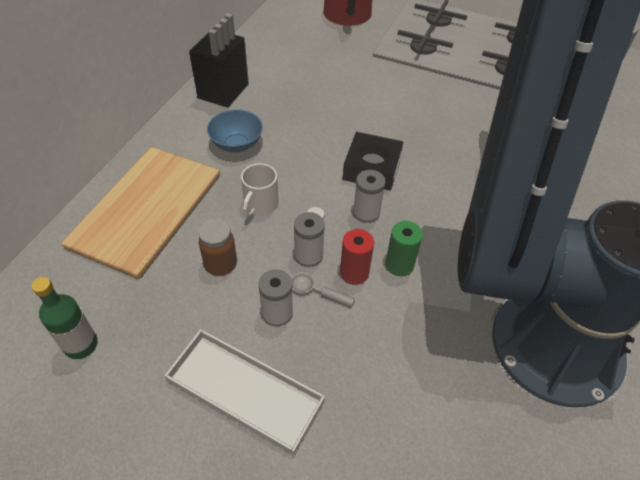

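The top view shows the three grey cartridges at about (218,231), (305,235) and (398,274). The well is at (467,261), the tray spans (95..173, 178..320), red is at (304,294) and green at (337,340). The next step is enlarged crops.

```bash
cat > h.py <<'E'
import numpy as np
def ray(c,u,v,z):
    K,T=c["intrinsics"],c["cam_to_world"]
    d=T[:3,:3]@np.array([(u-K[0,2])/K[0,0],-(v-K[1,2])/K[1,1],-1.])
    o=T[:3,3]; return (o+d*(z-o[2])/d[2])[:2]
def proj(c,p):
    K,T=c["intrinsics"],c["cam_to_world"]
    q=T[:3,:3].T@(np.asarray(p,float)-T[:3,3]); return K[0,0]*q[0]/-q[2]+K[0,2], K[1,1]*-q[1]/-q[2]+K[1,2]
E
python3 - <<'E'
import cv2
im=cv2.imread("pics/top0.png")
a=cv2.resize(im[205:305,190:350],None,fx=5,fy=5,interpolation=cv2.INTER_CUBIC)
cv2.imwrite("pics/cA.png",cv2.convertScaleAbs(a,alpha=1.3))
b=cv2.resize(im[215:305,370:520],None,fx=5.3,fy=5.3,interpolation=cv2.INTER_CUBIC)
cv2.imwrite("pics/cB.png",cv2.convertScaleAbs(b,alpha=2))
E
```

```text
(no output)
```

View pics/cA.png

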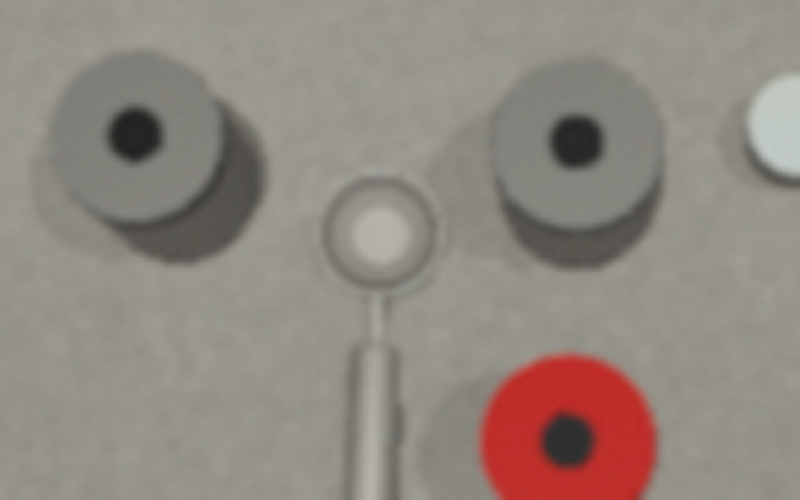

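View pics/cB.png

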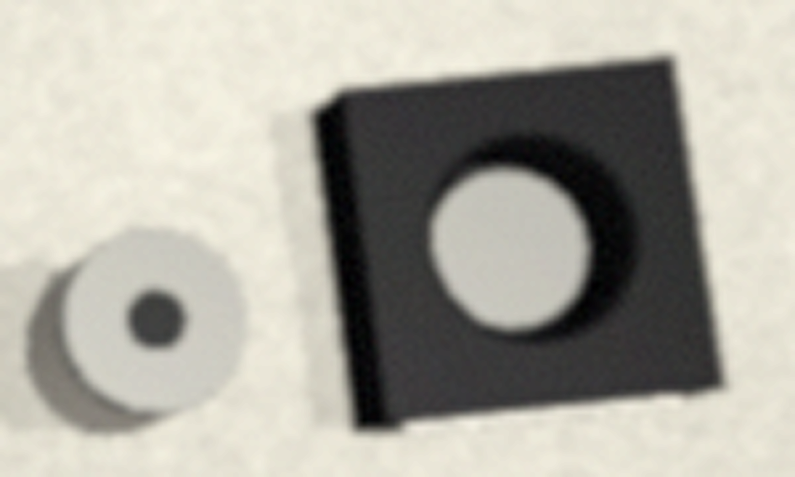

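The crops show the lid centres at (216.7,231.8), (305.0,233.2) and (398.7,275.0), and the well mouth at (470.1,259.6). The spoon bowl lies between the left and middle cartridges.

Run:
```python
from rig import viewer
from h import *
import cv2
c=viewer.camera("top"); s=viewer.camera("side")
for n,u,v,z in [("L",216.7,231.8,110),("M",305,233.2,110),("R",398.7,275,110),("well",470.1,259.6,55),("t1",119,178,30),("t2",173,182,30),("t3",153,320,30),("t4",95,315,30),("red",304,294,110),("green",337,340,110),("tub",349.5,230,42),("spoonbowl",190+76-.4,205+46.6,3),("spoonend",264,309,3),("jar",257,142,110),("mug",357,150,90),
 ("wc1",370+345/5.3-.4,215+92/5.3-.4,55),("wc2",370+671/5.3-.4,215+57/5.3-.4,55),("wc3",370+722/5.3-.4,215+386/5.3-.4,55),("wc4",370+392/5.3-.4,215+420/5.3-.4,55)]:
    p=ray(c,u,v,z); print(n,p.round(1),"side px",np.round(proj(s,[*p,z]),1))
im=s["pixels"][:,:,::-1]
cv2.imwrite("pics/cS.png",cv2.resize(im[130:330,230:430],None,fx=3,fy=3,interpolation=cv2.INTER_CUBIC))
```

```text
L [524.  159.9] side px [275.1 282. ]
M [525.4   2.9] side px [309.2 222.7]
R [ 454.7 -164.1] side px [370.8 179.2]
well [ 493. -307.] side px [374.1 151.7]
t1 [640.3 369.5] side px [166.8 372.9]
t2 [635. 264.] side px [200.  326.7]
t3 [367.5 284.5] side px [325.1 391.7]
t4 [374.2 393.5] side px [295.4 447.6]
red [417.3   1.9] side px [359.6 239.9]
green [339.2 -57.3] side px [406.8 231.6]
tub [546.2 -81. ] side px [315.8 212.9]
spoonbowl [506.3  80.7] side px [301.7 284.8]
spoonend [394.   79.6] side px [352.2 303.7]
jar [692.5  95. ] side px [213.7 228. ]
mug [689.1 -89.6] side px [258.6 175.6]
wc1 [ 544.  -241.1] side px [344.1 162.9]
wc2 [ 559.7 -358. ] side px [355.8 131.1]
wc3 [ 442.4 -372.6] side px [402.8 141. ]
wc4 [ 427.7 -256.3] side px [393.2 173.5]
```

View pics/cS.png

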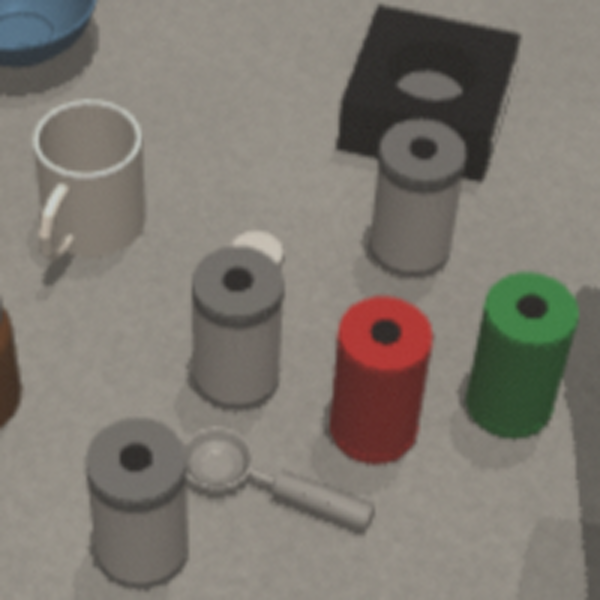

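The side view matches the top-view projections to about 1 px. I'll start with the right cartridge, first aligning the tool with the world axes and moving above it.

Emit:
{"name": "move_arm", "arguments": {
  "increments": [
    [[93, 0, 0, 0, 0, 0, 0.9425], [93, 0, 0, 0, 0, 0, 0.9425], [93, 0.74, -0.95, 0, 0, 0, 0], [93, 0.74, -0.95, 0, 0, 0, 0], [93, 0.74, -0.95, 0, 0, 0, 0], [93, 0.74, -0.95, 0, 0, 0, 0], [93, 0.74, -0.95, 0, 0, 0, 0], [93, 0.74, -0.95, 0, 0, 0, 0], [93, 0.74, -0.95, 0, 0, 0, 0], [93, 0.74, -0.95, 0, 0, 0, 0], [93, 0.74, -0.95, 0, 0, 0, 0], [93, 0.74, -0.95, 0, 0, 0, 0], [93, 0.74, -0.95, 0, 0, 0, 0], [93, 0.74, -0.95, 0.3, 0, 0, 0], [93, 0.74, -0.95, 0.3, 0, 0, 0], [93, 0.74, -0.95, 0.3, 0, 0, 0], [93, 0.74, -0.95, 0.3, 0, 0, 0], [93, 0, 0, 0, 0, 0, 0], [93, 0, 0, 0, 0, 0, 0]]
  ],
  "grip_force": 30
}}

```text
time: 2.58
eef_pos: [454.9, -164.7, 188.7]
orientation: [0.0, 1.0, 0.0, -0.0]
force: [0.0, 0.1, 0.0]
width: 0.998
gripper_force: 0.0
```

Emit:
{"name": "move_arm", "arguments": {
  "increments": [
    [[93, 0, 0, 0.9, 0, 0, 0], [93, 0, 0, 0.9, 0, 0, 0], [93, 0, 0, 0.9, 0, 0, 0], [93, 0, 0, 0.9, 0, 0, 0], [93, 0, 0, 0.75, 0, 0, 0], [93, 0, 0, 0.4, 0, 0, 0], [93, 0, 0, 0, 0, 0, 0], [50, 0, 0, 0, 0, 0, 0], [50, 0, 0, 0, 0, 0, 0], [50, 0, 0, 0, 0, 0, 0], [50, 0, 0, 0, 0, 0, 0], [50, 0, 0, -0.2, 0, 0, 0], [50, 0, 0, -0.4, 0, 0, 0], [50, 0, 0, -0.4, 0, 0, 0], [50, 0, 0, -0.2, 0, 0, 0], [50, 0, 0, 0, 0, 0, 0], [50, 0, 0, 0, 0, 0, 0], [50, 0, 0, 0, 0, 0, 0], [50, 0, 0, 0, 0, 0, 0]]
  ]
}}

```text
time: 4.95
eef_pos: [455.1, -164.3, 99.7]
orientation: [-0.0, 1.0, -0.0, -0.0]
force: [-0.7, 0.9, -1.2]
width: 0.661
gripper_force: 30.0
```

Run:
```python
from rig import manip,viewer
import cv2
c=viewer.camera("side");cv2.imwrite("pics/s1.png",c["pixels"][:,:,::-1])
for _ in range(3): o=manip.get_obs();print(o["force"],o["wrist_torque"],o["eef_pos"],o["width"],o["gripper_force"])
```

```text
[-0.23170232 -1.01184176 -1.30790971] [ 0.07742812 -0.02817346  0.03214266] [ 455.10642842 -164.27088356   99.72471798] 0.6603053329593086 29.991991580463946
[-0.23170232 -1.01184176 -1.30790971] [ 0.07742812 -0.02817346  0.03214266] [ 455.10642842 -164.27088356   99.72471798] 0.6603053329593086 29.991991580463946
[-0.23170232 -1.01184176 -1.30790971] [ 0.07742812 -0.02817346  0.03214266] [ 455.10642842 -164.27088356   99.72471798] 0.6603053329593086 29.991991580463946
```

The right cartridge reads about 1.2 N, so it's dry. I'll carry it over the others to the near tray slot.

Emit:
{"name": "move_arm", "arguments": {
  "increments": [
    [[50, 0, 0, -0.6, 0, 0, 0], [50, 0, 0, -0.9, 0, 0, 0], [50, 0, 0, -0.9, 0, 0, 0], [50, 0, 0, -0.9, 0, 0, 0], [50, 0, -0.5, -0.5, 0, 0, 0], [50, 0, -0.9, 0, 0, 0, 0], [50, 0, -1, 0, 0, 0, 0], [50, 0, -1, 0, 0, 0, 0], [50, 0, -1, 0, 0, 0, 0], [50, 0, -1, 0, 0, 0, 0], [50, 0, -1, 0, 0, 0, 0], [50, 0, -1, 0, 0, 0, 0], [50, 0, -1, 0, 0, 0, 0], [50, 0, -1, 0, 0, 0, 0], [50, 0, -1, 0, 0, 0, 0], [50, 0, -1, 0, 0, 0, 0], [50, 0, -1, 0, 0, 0, 0], [50, 0, -1, 0, 0, 0, 0], [50, -0.25, -1, 0, 0, 0, 0], [50, -0.25, -1, 0, 0, 0, 0]]
  ]
}}

```text
time: 7.5
eef_pos: [441.8, 222.0, 195.0]
orientation: [0.0, 1.0, 0.0, -0.0]
force: [1.0, -0.5, -0.4]
width: 0.662
gripper_force: 30.0
```

Emit:
{"name": "move_arm", "arguments": {
  "increments": [
    [[50, 0, -1, 0, 0, 0, 0], [50, 0, -1, 0, 0, 0, 0], [50, 0, -1, 0, 0, 0, 0], [50, 0, -1, 0, 0, 0, 0], [50, 0, -0.5, 0.5, 0, 0, 0], [50, 0, 0, 0.9, 0, 0, 0], [50, 0, 0, 0.9, 0, 0, 0], [50, 0, 0, 0.9, 0, 0, 0], [50, 0, 0, 0.6, 0, 0, 0], [50, 0, 0, 0.3, 0, 0, 0], [50, 0, 0, 0, 0, 0, 0], [50, 0, 0, 0, 0, 0, 0]]
  ]
}}

```text
time: 9.0
eef_pos: [443.1, 333.4, 93.0]
orientation: [-0.0, 1.0, -0.0, 0.0]
force: [-0.4, 0.2, -0.9]
width: 0.663
gripper_force: 30.0
```

Emit:
{"name": "move_arm", "arguments": {
  "increments": [
    [[50, 0, 0, 0.3, 0, 0, 0], [50, 0, 0, 0.25, 0, 0, 0], [50, 0, 0, 0.1, 0, 0, 0], [50, 0, 0, 0.03, 0, 0, 0], [50, 0, 0, 0.02, 0, 0, 0], [50, 0, 0, 0, 0, 0, 0]]
  ]
}}

```text
time: 9.75
eef_pos: [442.8, 333.2, 75.1]
orientation: [-0.0, 1.0, -0.0, 0.0]
force: [-1.6, -0.7, 2.5]
width: 0.66
gripper_force: 30.0
```

Run:
```python
from rig import manip,viewer
import cv2,numpy as np
a=viewer.camera("side")["pixels"][200:480,120:440,::-1]
b=viewer.camera("top")["pixels"][150:350,60:330,::-1]
cv2.imwrite("pics/p2.png",np.hstack([cv2.resize(a,(400,350)),cv2.resize(b,(400,350))]))
```

```text
(no output)
```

View pics/p2.png

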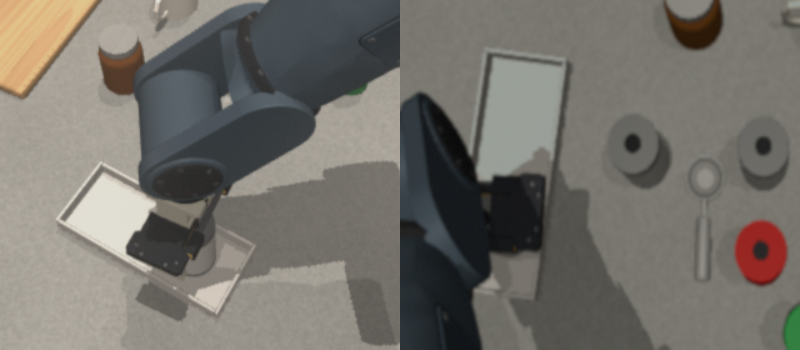

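The cartridge stands within the tray with Fz at +2.5 N, so it's on the floor. I'll release it and go to the left cartridge.

Emit:
{"name": "move_arm", "arguments": {
  "increments": [
    [[93, 0, 0, 0, 0, 0, 0], [93, 0, 0, 0, 0, 0, 0], [93, 0, 0, 0, 0, 0, 0], [93, 0, 0, -0.4, 0, 0, 0], [93, 0, 0, -1, 0, 0, 0], [93, 0, 0, -1, 0, 0, 0], [93, 0, 0, -0.6, 0, 0, 0], [93, 0.405, 0.866, 0, 0, 0, 0], [93, 0.405, 0.866, 0, 0, 0, 0], [93, 0.405, 0.866, 0, 0, 0, 0], [93, 0.405, 0.866, 0, 0, 0, 0], [93, 0.405, 0.866, 0, 0, 0, 0], [93, 0.405, 0.866, 0, 0, 0, 0], [93, 0.405, 0.866, 0, 0, 0, 0], [93, 0.405, 0.866, 0, 0, 0, 0], [93, 0, 0, 0, 0, 0, 0], [93, 0, 0, 0, 0, 0, 0]]
  ]
}}

```text
time: 11.98
eef_pos: [523.5, 160.4, 149.9]
orientation: [-0.0, 1.0, -0.0, -0.0]
force: [0.2, 1.2, -0.0]
width: 0.997
gripper_force: 0.0
```

Emit:
{"name": "move_arm", "arguments": {
  "increments": [
    [[93, 0, 0, 0.8, 0, 0, 0], [93, 0, 0, 1, 0, 0, 0], [93, 0, 0, 1, 0, 0, 0], [93, 0, 0, 0.4, 0, 0, 0], [93, 0, 0, 0, 0, 0, 0], [50, 0, 0, 0, 0, 0, 0], [50, 0, 0, 0, 0, 0, 0], [50, 0, 0, 0, 0, 0, 0], [50, 0, 0, 0, 0, 0, 0], [50, 0, 0, -0.2, 0, 0, 0], [50, 0, 0, -0.6, 0, 0, 0], [50, 0, 0, -0.6, 0, 0, 0], [50, 0, 0, -0.2, 0, 0, 0], [50, 0, 0, 0, 0, 0, 0], [50, 0, 0, 0, 0, 0, 0], [50, 0, 0, 0, 0, 0, 0], [50, 0, 0, 0, 0, 0, 0]]
  ]
}}

```text
time: 14.1
eef_pos: [523.6, 159.9, 109.6]
orientation: [0.0, 1.0, -0.0, -0.0]
force: [-0.2, -0.5, -3.6]
width: 0.671
gripper_force: 30.0
```

About 3.5 N, so the left one is soaked. I'll carry it to the well.

Emit:
{"name": "move_arm", "arguments": {
  "increments": [
    [[50, 0, 0, -0.5, 0, 0, 0], [50, 0, 0, -0.9, 0, 0, 0], [50, 0, 0, -1, 0, 0, 0], [50, 0, 0, -1, 0, 0, 0], [50, 0, 0.5, 0, 0, 0, 0], [50, 0, 0.9, 0, 0, 0, 0], [50, 0, 1, 0, 0, 0, 0], [50, 0, 1, 0, 0, 0, 0], [50, 0, 1, 0, 0, 0, 0], [50, 0, 1, 0, 0, 0, 0], [50, -0.122, 1, 0, 0, 0, 0], [50, -0.122, 1, 0, 0, 0, 0], [50, -0.122, 1, 0, 0, 0, 0], [50, -0.122, 1, 0, 0, 0, 0], [50, -0.122, 1, 0, 0, 0, 0], [50, -0.122, 1, 0, 0, 0, 0], [50, -0.122, 1, 0, 0, 0, 0], [50, -0.122, 1, 0, 0, 0, 0], [50, -0.122, 1, 0, 0, 0, 0], [50, -0.122, 1, 0, 0, 0, 0]]
  ]
}}

```text
time: 16.6
eef_pos: [492.1, -226.2, 193.9]
orientation: [-0.0, 1.0, -0.0, -0.001]
force: [-0.5, 0.7, -4.6]
width: 0.673
gripper_force: 30.0
```

Emit:
{"name": "move_arm", "arguments": {
  "increments": [
    [[50, 0, 1, 0, 0, 0, 0], [50, 0, 1, 0, 0, 0, 0], [50, 0, 0.8, 0, 0, 0, 0], [50, 0, 0.48, 0, 0, 0, 0], [50, 0, 0, 0.7, 0, 0, 0], [50, 0, 0, 0.9, 0, 0, 0], [50, 0, 0, 0.6, 0, 0, 0], [50, 0, 0, 0.3, 0, 0, 0], [50, 0, 0, 0, 0, 0, 0], [50, 0, 0, 0, 0, 0, 0], [50, 0, 0, 0, 0, 0, 0]]
  ]
}}

```text
time: 17.98
eef_pos: [493.4, -307.2, 133.0]
orientation: [0.0, 1.0, -0.0, 0.0]
force: [-1.0, 0.3, -2.3]
width: 0.67
gripper_force: 30.0
```

Run:
```python
from rig import manip,viewer
import cv2,numpy as np
a=viewer.camera("side")["pixels"][70:250,290:490,::-1]
b=viewer.camera("top")["pixels"][180:360,400:600,::-1]
cv2.imwrite("pics/p3.png",cv2.convertScaleAbs(np.hstack([cv2.resize(x,(400,360),interpolation=cv2.INTER_CUBIC) for x in (a,b)]),alpha=1.8))
o=manip.get_obs();print(o["force"],o["eef_pos"],o["orientation"])
```

```text
[ 0.41330819 -0.0860321  -2.5761343 ] [ 493.29379393 -307.13347275  132.78101777] [ 2.05753341e-04  9.99999934e-01 -1.01247384e-04  2.80394700e-04]
```

View pics/p3.png

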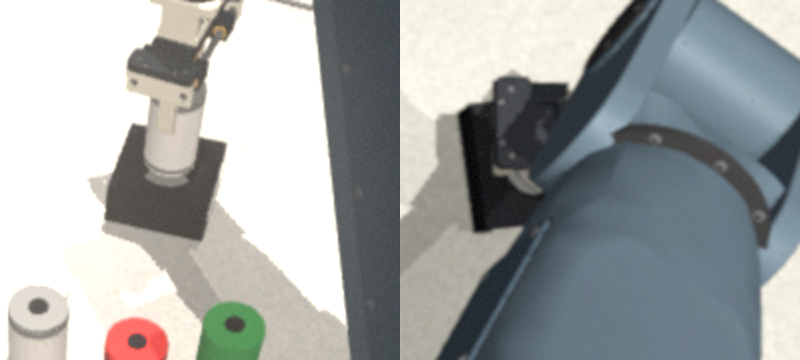

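The cartridge hangs centred over the well mouth in both views. I'll lower it gently through the rim.

Emit:
{"name": "move_arm", "arguments": {
  "increments": [
    [[50, 0, 0, 0.16, 0, 0, 0], [50, 0, 0, 0.08, 0, 0, 0], [50, 0, 0, 0.03, 0, 0, 0], [50, 0, 0, 0.02, 0, 0, 0], [50, 0, 0, 0.02, 0, 0, 0], [50, 0, 0, 0.02, 0, 0, 0], [50, 0, 0, 0, 0, 0, 0], [50, 0, 0, 0, 0, 0, 0]]
  ]
}}

```text
time: 19.08
eef_pos: [493.2, -307.0, 124.2]
orientation: [0.0, 1.0, -0.0, 0.0]
force: [-0.2, 0.5, -3.7]
width: 0.671
gripper_force: 30.0
```

Emit:
{"name": "move_arm", "arguments": {
  "increments": [
    [[50, 0, 0, 0.02, 0, 0, 0], [50, 0, 0, 0.02, 0, 0, 0], [50, 0, 0, 0.02, 0, 0, 0], [50, 0, 0, 0.02, 0, 0, 0], [50, 0, 0, 0, 0, 0, 0]]
  ]
}}

```text
time: 19.7
eef_pos: [493.1, -307.0, 122.1]
orientation: [-0.0, 1.0, -0.0, -0.0]
force: [0.3, -0.6, -2.8]
width: 0.675
gripper_force: 30.0
```

Emit:
{"name": "move_arm", "arguments": {
  "increments": [
    [[50, 0, 0, 0.02, 0, 0, 0], [50, 0, 0, 0.02, 0, 0, 0], [50, 0, 0, 0.02, 0, 0, 0], [50, 0, 0, 0.02, 0, 0, 0], [50, 0, 0, 0, 0, 0, 0]]
  ]
}}

```text
time: 20.32
eef_pos: [493.2, -307.0, 120.1]
orientation: [-0.0, 1.0, -0.0, -0.0]
force: [0.2, -0.4, -3.1]
width: 0.667
gripper_force: 30.0
```

Emit:
{"name": "move_arm", "arguments": {
  "increments": [
    [[50, 0, 0, 0.08, 0, 0, 0], [50, 0, 0, 0.08, 0, 0, 0], [50, 0, 0, 0.08, 0, 0, 0], [50, 0, 0, 0.08, 0, 0, 0], [50, 0, 0, 0.08, 0, 0, 0], [50, 0, 0, 0.04, 0, 0, 0], [50, 0, 0, 0, 0, 0, 0]]
  ]
}}

```text
time: 21.2
eef_pos: [493.1, -307.0, 109.1]
orientation: [-0.0, 1.0, -0.0, -0.0]
force: [-0.3, -0.8, -3.1]
width: 0.666
gripper_force: 30.0
```

Emit:
{"name": "move_arm", "arguments": {
  "increments": [
    [[50, 0, 0, 0.06, 0, 0, 0], [50, 0, 0, 0.06, 0, 0, 0], [50, 0, 0, 0.06, 0, 0, 0], [50, 0, 0, 0, 0, 0, 0], [50, 0, 0, 0, 0, 0, 0]]
  ]
}}

```text
time: 21.82
eef_pos: [493.2, -307.0, 104.7]
orientation: [-0.0, 1.0, -0.0, 0.0]
force: [-0.5, -0.6, -2.5]
width: 0.673
gripper_force: 30.0
```

Emit:
{"name": "move_arm", "arguments": {
  "increments": [
    [[50, 0, 0, 0.06, 0, 0, 0], [50, 0, 0, 0.06, 0, 0, 0], [50, 0, 0, 0.06, 0, 0, 0], [50, 0, 0, 0, 0, 0, 0], [50, 0, 0, 0, 0, 0, 0]]
  ]
}}

```text
time: 22.45
eef_pos: [493.2, -307.0, 100.2]
orientation: [0.0, 1.0, -0.0, 0.0]
force: [-1.0, 0.3, -4.1]
width: 0.668
gripper_force: 30.0
```

Emit:
{"name": "move_arm", "arguments": {
  "increments": [
    [[50, 0, 0, 0.06, 0, 0, 0], [50, 0, 0, 0.06, 0, 0, 0], [50, 0, 0, 0.06, 0, 0, 0], [50, 0, 0, 0, 0, 0, 0], [50, 0, 0, 0, 0, 0, 0]]
  ]
}}

```text
time: 23.08
eef_pos: [493.2, -307.0, 95.6]
orientation: [0.0, 1.0, -0.0, 0.0]
force: [0.3, -0.3, -4.3]
width: 0.672
gripper_force: 30.0
```

Emit:
{"name": "move_arm", "arguments": {
  "increments": [
    [[50, 0, 0, 0.06, 0, 0, 0], [50, 0, 0, 0.06, 0, 0, 0], [50, 0, 0, 0, 0, 0, 0], [50, 0, 0, 0, 0, 0, 0]]
  ]
}}

```text
time: 23.58
eef_pos: [493.3, -307.1, 92.8]
orientation: [0.0, 1.0, -0.0, 0.0]
force: [0.6, -0.8, -1.7]
width: 0.674
gripper_force: 30.0
```

Emit:
{"name": "move_arm", "arguments": {
  "increments": [
    [[50, 0, 0, 0.06, 0, 0, 0], [50, 0, 0, 0.06, 0, 0, 0], [50, 0, 0, 0, 0, 0, 0], [50, 0, 0, 0, 0, 0, 0]]
  ]
}}

```text
time: 24.08
eef_pos: [493.3, -307.1, 89.8]
orientation: [0.0, 1.0, -0.0, 0.0]
force: [-0.4, 0.9, 2.3]
width: 0.671
gripper_force: 30.0
```

Emit:
{"name": "move_arm", "arguments": {
  "increments": [
    [[50, 0, 0, 0.06, 0, 0, 0], [50, 0, 0, 0.06, 0, 0, 0], [50, 0, 0, 0.02, 0, 0, 0], [50, 0, 0, 0, 0, 0, 0]]
  ]
}}

```text
time: 24.58
eef_pos: [493.3, -307.1, 86.4]
orientation: [0.0, 1.0, -0.0, 0.0]
force: [0.5, 1.5, 6.7]
width: 0.67
gripper_force: 30.0
```

Emit:
{"name": "move_arm", "arguments": {
  "increments": [
    [[50, 0, 0, 0, 0, 0, 0], [50, 0, 0, 0, 0, 0, 0], [50, 0, 0, 0, 0, 0, 0]]
  ]
}}

```text
time: 24.95
eef_pos: [493.3, -307.1, 86.4]
orientation: [0.0, 1.0, -0.0, 0.0]
force: [-0.1, 1.5, 5.4]
width: 0.671
gripper_force: 30.0
```

Emit:
{"name": "move_arm", "arguments": {
  "increments": [
    [[50, 0, 0, 0, 0, 0, 0], [50, 0, 0, 0, 0, 0, 0], [50, 0, 0, -0.06, 0, 0, 0], [50, 0, 0, -0.07, 0, 0, 0], [50, 0, 0, -0.07, 0, 0, 0], [50, 0, 0, 0, 0, 0, 0], [50, 0, 0, 0, 0, 0, 0]]
  ]
}}

```text
time: 25.82
eef_pos: [493.1, -307.0, 91.0]
orientation: [-0.0, 1.0, -0.0, -0.0]
force: [0.5, -0.8, 0.6]
width: 0.67
gripper_force: 30.0
```

Emit:
{"name": "move_arm", "arguments": {
  "increments": [
    [[93, 0, 0, 0, 0, 0, 0], [93, 0, 0, 0, 0, 0, 0], [93, 0, 0, 0, 0, 0, 0], [93, 0, 0, -0.4, 0, 0, 0], [93, 0, 0, -1, 0, 0, 0], [93, 0, 0, -1, 0, 0, 0], [93, 0.1, -0.954, 0, 0, 0, 0], [93, 0.1, -0.954, 0, 0, 0, 0], [93, 0.1, -0.954, 0, 0, 0, 0], [93, 0.1, -0.954, 0, 0, 0, 0], [93, 0.1, -0.954, 0, 0, 0, 0], [93, 0.1, -0.954, 0, 0, 0, 0], [93, 0.1, -0.954, 0, 0, 0, 0], [93, 0.1, -0.954, 0, 0, 0, 0], [93, 0.1, -0.954, 0, 0, 0, 0], [93, 0.1, -0.954, 0, 0, 0, 0], [93, 0.1, -0.954, 0, 0, 0, 0], [93, 0.1, -0.954, 0, 0, 0, 0], [93, 0.1, -0.954, 0, 0, 0, 0], [93, 0, 0, 0, 0, 0, 0]]
  ]
}}

```text
time: 28.32
eef_pos: [524.9, 5.0, 150.5]
orientation: [-0.0, 1.0, 0.001, -0.001]
force: [-0.1, -0.4, 0.1]
width: 0.998
gripper_force: 0.0
```

Run:
```python
from rig import manip,viewer
import cv2,numpy as np
a=viewer.camera("side")["pixels"][110:470,160:440,::-1]
b=viewer.camera("top")["pixels"][150:350,80:520,::-1]
b=cv2.resize(b,(500,227)); b=np.vstack([b,np.zeros((360-227,500,3),np.uint8)])
cv2.imwrite("pics/p4.png",cv2.convertScaleAbs(np.hstack([a,b]),alpha=1.3))
print(manip.get_obs()["eef_pos"])
```

```text
[525.12674344   3.35364831 150.7209839 ]
```

View pics/p4.png

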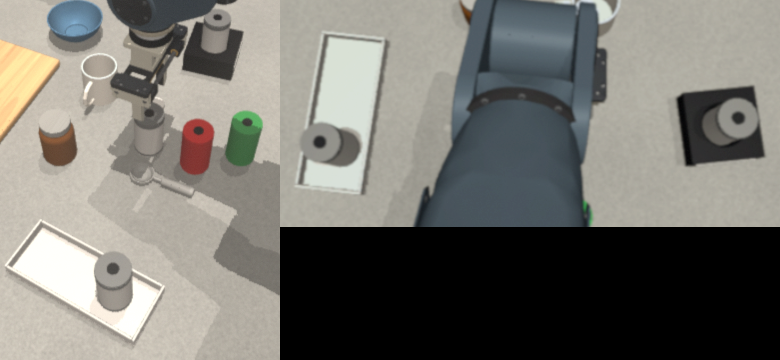

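The soaked cartridge stands in the well and the first dry one stands in the tray at its near end. Now for the middle one.

Emit:
{"name": "move_arm", "arguments": {
  "increments": [
    [[93, 0, 0, 0.9, 0, 0, 0], [93, 0, 0, 1, 0, 0, 0], [93, 0, 0, 0.9, 0, 0, 0], [93, 0, 0, 0.43, 0, 0, 0], [93, 0, 0, 0, 0, 0, 0], [50, 0, 0, 0, 0, 0, 0], [50, 0, 0, 0, 0, 0, 0], [50, 0, 0, 0, 0, 0, 0], [50, 0, 0, 0, 0, 0, 0], [50, 0, 0, -0.4, 0, 0, 0], [50, 0, 0, -0.8, 0, 0, 0], [50, 0, 0, -0.6, 0, 0, 0], [50, 0, 0, -0.2, 0, 0, 0], [50, 0, 0, 0, 0, 0, 0], [50, 0, 0, 0, 0, 0, 0]]
  ]
}}

```text
time: 30.3
eef_pos: [525.4, 3.0, 119.9]
orientation: [-0.0, 1.0, -0.0, -0.0]
force: [0.3, 0.2, -1.3]
width: 0.67
gripper_force: 30.0
```

Emit:
{"name": "move_arm", "arguments": {
  "increments": [
    [[50, 0.1, -0.6, 0, 0, 0, 0], [50, 0.12, -0.95, 0, 0, 0, 0], [50, 0.12, -0.95, 0, 0, 0, 0], [50, 0.12, -0.95, 0, 0, 0, 0], [50, 0.12, -0.95, 0, 0, 0, 0], [50, 0.12, -0.95, 0, 0, 0, 0], [50, 0.12, -0.95, 0, 0, 0, 0], [50, 0.12, -0.95, 0, 0, 0, 0], [50, 0.12, -0.95, 0, 0, 0, 0], [50, 0.12, -0.95, 0, 0, 0, 0], [50, 0.12, -0.95, 0, 0, 0, 0], [50, 0.12, -0.95, 0, 0, 0, 0], [50, 0.12, -0.95, 0, 0, 0, 0], [50, 0.1, -0.76, 0, 0, 0, 0], [50, 0, 0, 0, 0, 0, 0], [50, 0, 0, 0, 0, 0, 0]]
  ]
}}

```text
time: 32.3
eef_pos: [566.7, 321.5, 120.2]
orientation: [0.0, 1.0, -0.0, -0.0]
force: [-0.3, 0.2, -1.9]
width: 0.671
gripper_force: 30.0
```

Emit:
{"name": "move_arm", "arguments": {
  "increments": [
    [[50, 0, 0, 0.6, 0, 0, 0], [50, 0, 0, 0.7, 0, 0, 0], [50, 0, 0, 0.3, 0, 0, 0], [50, 0, 0, 0.12, 0, 0, 0], [50, 0, 0, 0.04, 0, 0, 0], [50, 0, 0, 0.03, 0, 0, 0], [50, 0, 0, 0, 0, 0, 0]]
  ]
}}

```text
time: 33.17
eef_pos: [566.9, 322.1, 75.9]
orientation: [-0.0, 1.0, -0.0, 0.0]
force: [-0.5, 0.7, -1.7]
width: 0.669
gripper_force: 30.0
```

Emit:
{"name": "move_arm", "arguments": {
  "increments": [
    [[50, 0, 0, 0.02, 0, 0, 0], [50, 0, 0, 0.02, 0, 0, 0], [50, 0, 0, 0, 0, 0, 0]]
  ]
}}

```text
time: 33.55
eef_pos: [567.1, 322.1, 75.6]
orientation: [-0.0, 1.0, -0.0, 0.001]
force: [-1.6, -0.8, 6.0]
width: 0.669
gripper_force: 30.0
```

On the floor. I'll release and retreat.

Emit:
{"name": "move_arm", "arguments": {
  "increments": [
    [[93, 0, 0, 0, 0, 0, 0], [93, 0, 0, 0, 0, 0, 0], [93, 0, 0, 0, 0, 0, 0], [93, 0, 0, -0.4, 0, 0, 0], [93, 0, 0, -1, 0, 0, 0], [93, 0, 0, -1, 0, 0, 0], [93, 0, 0, -1, 0, 0, 0], [93, 0, 1, -0.6, 0, 0, 0], [93, -0.5, 1, 0, 0, 0, 0], [93, -0.5, 1, 0, 0, 0, 0], [93, -0.5, 1, 0, 0, 0, 0], [93, -0.5, 1, 0, 0, 0, 0], [93, -0.5, 1, 0, 0, 0, 0], [93, -0.5, 1, 0, 0, 0, 0], [93, -0.5, 1, 0, 0, 0, 0], [93, 0, 0, 0, 0, 0, 0], [93, 0, 0, 0, 0, 0, 0]]
  ]
}}

```text
time: 35.67
eef_pos: [479.5, 121.9, 174.9]
orientation: [-0.0, 1.0, -0.0, 0.0]
force: [-0.4, 0.0, 0.7]
width: 1.004
gripper_force: 0.0
```

Run:
```python
from rig import manip,viewer
import cv2,numpy as np
a=viewer.camera("side")["pixels"][110:470,160:440,::-1]
b=viewer.camera("top")["pixels"][150:350,80:520,::-1]
b=cv2.resize(b,(500,227)); b=np.vstack([b,np.zeros((360-227,500,3),np.uint8)])
cv2.imwrite("pics/p5.png",cv2.convertScaleAbs(np.hstack([a,b]),alpha=1.3))
```

```text
(no output)
```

View pics/p5.png

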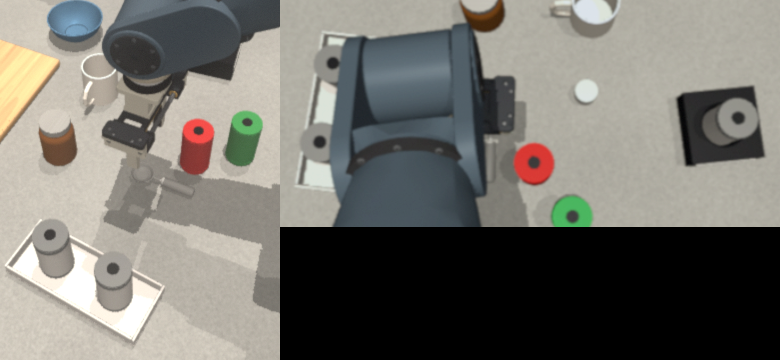

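Both dry cartridges stand in the tray, the soaked one is in the well, and the bystanders are where they were. Handing in.

```bash
python3 -c "
from rig import ticket
print(ticket.hand_in())"
```

```text
the job is handed in; nothing more can be done
None
```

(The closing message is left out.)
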